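# Gauge the bore of a lensmeter eyepiece barrel

### The job

Measure the bore of the blue eyepiece barrel with the telescoping gauge: with its two black paddles squeezed in, lower it into the blue barrel until its flange rests fully on the rim, let go of the paddles so that the plungers spring out against the wall, then lock it by pressing the red cap all the way down, never pressing with more than about 15 N. Lift the gauge out by the bare metal faces of its handle, not by the paddles or the cap, so that it keeps the measured width, and put it back upright, seated in its stand, and let go. Leave the spectacles, the screw tray and the screwdriver where they are.

Things in the scene. Friction and masses are not known exactly. Their poses are not given: they have to be found in the camera images.
- gauge: The telescoping bore gauge, upright, 127 mm tall, about 0.3 kg. Origin: centre of the three rubber feet under its steel flange (66 mm diameter, 6 mm thick with the feet); z up along its axis. Above the flange stand the handle with the two black paddles, and on top the red lock cap; below it hangs the steel head with two brass plungers along +y and -y.
- gauge_nose (a point): Bottom of the gauge's steel head, 45 mm below the gauge's origin. The head is 42 mm in diameter; the bevel round its lower edge is only 2.5 mm high and 1.2 mm wide.
- gauge_grip (a point): Centre of the handle, 30 mm above the gauge's origin. The handle is a bare aluminium bar, 24 mm in x by 20 mm in y, from 6 to 62 mm above the origin. On its +y and -y sides sit the black paddles, 18 mm wide in x, 14 to 46 mm above the origin, outer faces 38 mm apart when free and 28 mm when squeezed home along y. The faces at x +12 and -12 mm are bare and can be gripped without touching the paddles.
- lock_cap (a joint): Red push cap's travel in m: 0 up (unlocked), 0.0085 bottom (locked); starts 0 to 0.001. It stays where left: about 7 N moves it; from 0.0055 a sprung clamp bites the plungers and the force rises to 12 N at the bottom stop. Only past 0.0075 does the clamp hold well; a locked plunger still slips if its paddle is squeezed hard. Pulling the cap up unlocks.
- cap_top (a point): Centre of the top face of the red lock cap (22 mm diameter, 10 mm thick): 82 mm above the gauge's origin when up, and moves down with the cap.
- plunger_l_tip (a point): Outermost point of the brass plunger on the gauge's +y side (round 8 mm tip, 26 mm below the gauge's origin). Each plunger is one piece with the paddle on its side: squeezing the paddles together pulls both plungers in. Springs of about 1 N each drive them out.
- plunger_r_tip (a point): Outermost point of the brass plunger on the gauge's -y side. The distance between the two tips is the gauge's reading: 50 mm when free, 40 mm with the paddles squeezed home; always the width over the paddles plus 12 mm.
- barrel: The blue eyepiece barrel to be measured: a fixed upright tube, 60 mm outer and 44 mm bore diameter, standing on an 84 mm square aluminium plate 12 mm thick; 72 mm high in all. Origin: centre of the underside. The bore is open at the top and 60 mm deep, so the gauge's head has 1 mm clearance all round.
- barrel_mouth (a point): Centre of the blue barrel's upper rim, 72 mm above its underside; the gauge's flange rests on this rim.
- black_barrel: A black barrel just like the blue one but of 50 mm bore: not to be measured. Fixed. Origin: centre of the underside. The two barrels swap places.
- stand: The gauge's stand: a fixed aluminium tube, 66 mm outer and 56 mm inner diameter, on a black disc of 84 mm; 60 mm high in all. Origin: centre of the underside.
- stand_mouth (a point): Centre of the upper rim of the stand, 60 mm above its underside; the gauge's flange rests on this rim, its head hanging inside with plenty of room.
- spectacles: Folded metal spectacles lying on the bench, 120 x 45 mm, 13 mm high. Origin: centre of the underside. Leave alone.
- screw_tray: Orange plastic tray of small screws, 95 x 65 x 24 mm. Origin: centre of the underside. Leave alone.
- screwdriver: Green-handled screwdriver lying along y, 170 mm long, under 30 mm high. Origin: middle of the underside. Leave alone.
Things that resemble listed ones, but are neither listed nor needed, are in the scene too. What is shaped like the stand but orange is not meant.

How it is judged:
By the outcome, as a careful person would: the job done as asked, in the order asked, and still so for the second after the job is handed in, with the robot touching nothing.
It also fails if it takes over 72 s, if anything falls off the work surface, if the arm or the gripper's body presses on something with over 40 N, if the wrist force passes 120 N, or if a joint passes its speed limit or range.

### The arm

A 6-joint arm with a two-finger parallel gripper is mounted at the origin on the work surface. World frame = base frame: x ahead of the robot, y to its left, z up, the work surface at z = 0. Lengths are in m, angles in rad, forces in N, time in s.
With the tool pointing down it reaches from about 0.375 to 0.975 m from the base axis. Payload 3.8 kg.
Tool frame: the origin (TCP) lies midway between the tips of the shut fingers; the grasp point (between the pads) lies 19 mm behind it; z points along the fingers, y is the line along which they close (so a half turn about z gives the same grasp; the last joint's range is limited). The gripper opens to 88 mm and grips with 3 to 60 N. Pads are 18 mm wide; open, the fingers measure 123 mm over their backs; the gripper's body (75 mm by 187 mm) begins 45 mm behind the grasp point.
Start: joints at [1.132, 0.264, 1.604, -0, 1.274, -0.037], TCP at [0.264, 0.621, 0.219] pointing down, gripper open.
Joint ranges: [-2.63, 2.63], [-0.94, 2.18], [0.31, 2.57], [-1.31, 4.45], [0, 2.66], [-2.55, 2.55]. Speed limits (rad/s): [2.57, 2.57, 3.14, 3.14, 3.14, 3.14].

### API

Orientations are given as a rotation vector (axis times angle).
In Python, from cell import manip, inverse_kinematics, cams, order gives the robot as it stands. Calls block until the motion is done:
- manip.move_pose(position, orientation): joint-space move of the TCP to a pose.
- manip.move_linear(position, rate=0.15, rot=None): straight line of the TCP; rot=None keeps the orientation; rate is the mean speed in m/s.
- manip.set_joints(angles): joint-space move.
- manip.set_gripper(opening, force=None): finger opening in m; force is the grip in N (None keeps the last); returns when the fingers have stopped.
- manip.dwell(seconds).
- inverse_kinematics(position, orientation): joint angles nearest the present ones, or None.
- manip.state(): the state.
- cams.capture(name): name is "scene" or "top"; returns a dict with "image" (384x512x3 uint8, blue, green, red), "z_map" (384x512 float32, m along the optical axis (not along the pixel's ray), 0 where there is no reading), "intrinsics" (3x3 intrinsics, pixels), "position" and "orientation" of the camera in the world. Camera axes: x right, y down, z forward; pixel columns grow to the right and rows downward; lengths in m; the calibration is good to about 2 mm. A picture is of the moment at which its call begins.
A pose or a line that the arm cannot do raises manip.IKError and nothing moves.
- order.close_job(): hands the job in; it is judged then, once.
The state is a dict: "clock": time; "joint_pos": joint angles; "joint_velocities": joint speeds; "tau": joint torques, N m; "tool_pos": TCP position; "tcp_rot": TCP orientation; "contact_force": force on the tool from outside, world axes, zero at the start; "moment": the same for the moment, N m; "gripper_width": finger opening in m; "grasp_force": force on a finger pad.
Only numpy, scipy, OpenCV 4.12 (cv2) and the standard library are available. Lean on these libraries where they do the work, as an engineer would, in place of code of your own. Each camera call takes 0.05 s, during which the arm holds its last target. There are 200 camera calls.

## Working session

There is one attempt and no reset: what is moved stays moved. The work goes in short steps, each a Python script; the robot and the scene stay as the last script left them, time stands still between calls to the robot, and variables do not carry over. Pictures are saved under pics/ and viewed, at most 10 in all, crops included, and the job is handed in when it is done.

```bash
mkdir -p pics; ls
python3 - <<'E'
from cell import manip,cams
import cv2,numpy as np,pickle
o=[]
for n in("scene","top"):
    c=cams.capture(n); cv2.imwrite(f"pics/{n}0.png",c["image"]); pickle.dump(c,open(f"{n}.pkl","wb")); o.append(c["image"]); print(n,c["position"],c["orientation"],c["intrinsics"])
for n,i in zip(("scene","top"),o): cv2.imwrite(f"pics/{n}0b.png",cv2.resize(i,(800,600)))
s=manip.state();print(s)
E
```

```text
pics
scene [0.99593858 0.22572641 0.84983019] [-1.35974922 -2.34655312  0.79476237] [[396.20883636   0.         263.16708335]
 [  0.         396.20883636 194.96721851]
 [  0.           0.           1.        ]]
top [ 0.3286027  -0.04835159  1.04775677] [-2.11974734  2.10015311 -0.17755807] [[412.78789247   0.         248.71612009]
 [  0.         412.78789247 193.06552708]
 [  0.           0.           1.        ]]
{'clock': 0.1, 'joint_pos': array([ 1.13211313e+00,  2.64707360e-01,  1.60521353e+00, -1.10875999e-05,
        1.27371292e+00, -3.68640582e-02]), 'joint_velocities': array([ 0.00024643, -0.00087956, -0.00248461,  0.00135271,  0.0010278 ,
       -0.00132944]), 'tau': array([ 7.77133992e-04, -5.03621078e+01, -3.58068180e+01,  7.30650779e-02,
        2.33309856e-02, -9.14327643e-05]), 'tool_pos': array([0.26368279, 0.62063033, 0.21740556]), 'tcp_rot': array([-0.62683917, -3.07793949,  0.00311948]), 'contact_force': array([ 0.4386984 , -0.07896375,  0.91434248]), 'moment': array([ 0.00325429,  0.00204743, -0.02039094]), 'grasp_force': 0.0, 'gripper_width': 0.08820133397630997}
```

View pics/scene0b.png

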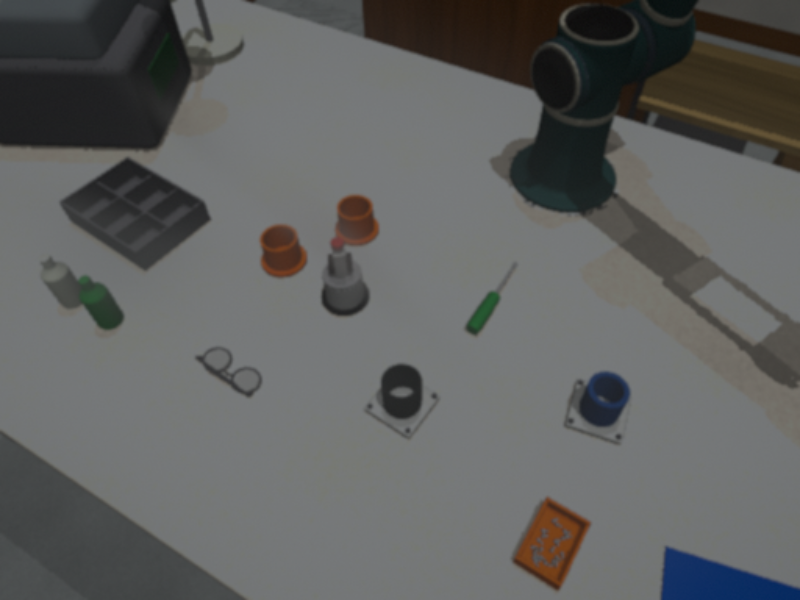

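View pics/top0b.png

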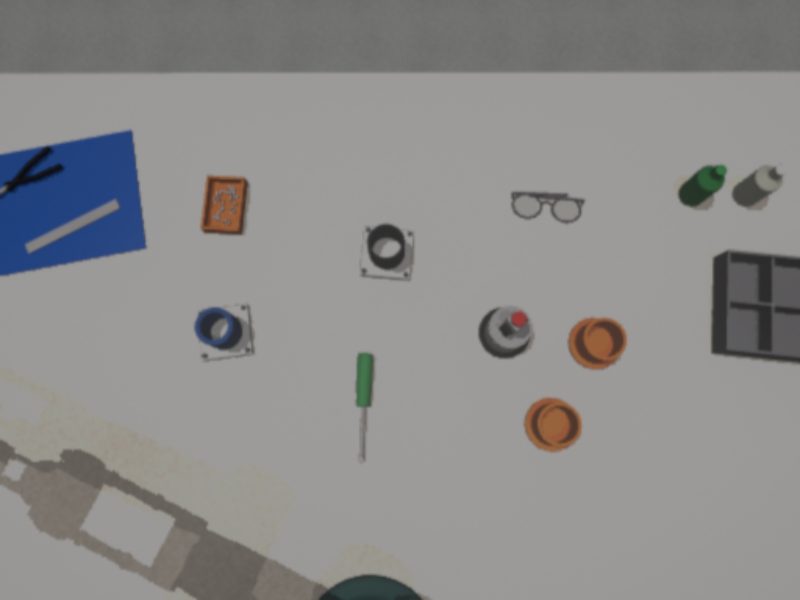

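The scene and top views agree; positions below are on the 800x600 top view. Possible confusions:
- **Gauge in its stand:** (505,330), with the red cap at (519,319). The orange stand-like cups at (598,342) and (553,425) are not meant.
- **Blue barrel:** (217,327). Not the black barrel at (387,247) or the blue mat at (70,205).
- **Leave alone:** tray (225,205), spectacles (547,207), screwdriver (364,400).

```bash
cat > h.py <<'E'
import numpy as np,cv2
from scipy.spatial.transform import Rotation as R
from scipy.optimize import least_squares
def cloud(c):
    z=c["z_map"];v,u=np.mgrid[:z.shape[0],:z.shape[1]];K=c["intrinsics"]
    p=np.stack([(u-K[0,2])*z/K[0,0],(v-K[1,2])*z/K[1,1],z],-1)
    w=p@R.from_rotvec(c["orientation"]).as_matrix().T+c["position"]; w[z==0]=np.nan
    return w
def ray(c,u,v,h):
    K=c["intrinsics"];d=R.from_rotvec(c["orientation"]).as_matrix()@[(u-K[0,2])/K[0,0],(v-K[1,2])/K[1,1],1]
    p=np.array(c["position"]);return p+d*(h-p[2])/d[2]
def proj(c,P):
    q=R.from_rotvec(c["orientation"]).as_matrix().T@(np.array(P)-c["position"]);q=c["intrinsics"]@q;return q[:2]/q[2]
def near(w,xy,r,z0,z1):
    P=w.reshape(-1,3);return P[(np.hypot(*(P[:,:2]-xy).T)<r)&(P[:,2]>z0)&(P[:,2]<z1)]
E
python3 - <<'E'
from h import *
import pickle
C={n:pickle.load(open(n+".pkl","rb")) for n in("scene","top")}
t=C["top"];s=.64
pts={"gauge":(519,319,.142),"blue":(217,327,.072),"black":(387,247,.072),"tray":(225,205,.02),"driver":(364,400,.02),"specs":(547,207,.01)}
for k,(u,v,h) in pts.items(): print(k,ray(t,u*s,v*s,h).round(3))
for n,c in C.items():
    w=cloud(c)
    for k in("gauge","blue"):
        xy=ray(t,pts[k][0]*s,pts[k][1]*s,pts[k][2])[:2]
        for lo,hi in((.01,.014),(.055,.064),(.064,.07),(.068,.078),(.078,.13),(.128,.15)):
            q=near(w,xy,.05,lo,hi)
            if len(q)>3: print(n,k,lo,len(q),q.mean(0).round(4),q.min(0).round(3),q.max(0).round(3))
# colour centroid red cap
for n,c in C.items():
    b=c["image"].astype(int);m=(b[...,2]>110)&(b[...,1]<90)&(b[...,0]>50)&(b[...,0]<110)
    w=cloud(c);m&=(w[...,2]>.1); print(n,m.sum(),np.argwhere(m).mean(0),np.nanmean(w[m],0))
    u,v=proj(c,[*ray(t,519*s,319*s,.142)[:2],.1]); u,v=int(u),int(v)
    cr=[]
    a=cv2.resize(c["image"][v-32:v+32,u-32:u+32],(400,400),interpolation=2); cr.append(a)
    cv2.imwrite(f"cr_{n}.png",a)
cv2.imwrite("pics/crop1.png",np.hstack([cv2.imread("cr_scene.png"),cv2.imread("cr_top.png")]))
E
```

```text
gauge [ 0.481 -0.211  0.142]
blue [0.476 0.24  0.072]
black [ 0.605 -0.02   0.072]
tray [0.692 0.255 0.02 ]
driver [0.37  0.015 0.02 ]
specs [ 0.694 -0.286  0.01 ]
scene gauge 0.01 41 [ 0.495  -0.1965  0.0113] [ 0.447 -0.245  0.01 ] [ 0.522 -0.169  0.014]
scene gauge 0.055 65 [ 0.4962 -0.1933  0.0603] [ 0.448 -0.236  0.055] [ 0.514 -0.177  0.064]
scene gauge 0.064 229 [ 0.4884 -0.204   0.0664] [ 0.448 -0.242  0.064] [ 0.514 -0.178  0.07 ]
scene gauge 0.068 46 [ 0.4868 -0.2053  0.0714] [ 0.46  -0.238  0.068] [ 0.509 -0.183  0.078]
scene gauge 0.078 210 [ 0.4862 -0.2052  0.1027] [ 0.464 -0.228  0.078] [ 0.5   -0.19   0.125]
scene gauge 0.128 64 [ 0.4826 -0.2081  0.1405] [ 0.47  -0.219  0.132] [ 0.492 -0.199  0.144]
scene blue 0.01 344 [0.4914 0.2431 0.0124] [0.442 0.201 0.01 ] [0.523 0.289 0.014]
scene blue 0.055 104 [0.4837 0.2465 0.0596] [0.454 0.217 0.055] [0.508 0.275 0.064]
scene blue 0.064 78 [0.4816 0.2463 0.0671] [0.45  0.219 0.064] [0.507 0.276 0.07 ]
scene blue 0.068 286 [0.4786 0.2467 0.0724] [0.448 0.217 0.068] [0.507 0.276 0.077]
top gauge 0.01 40 [ 0.4643 -0.1958  0.0112]
[... 266 characters left out ...]
 0.0693] [ 0.455 -0.237  0.068] [ 0.51  -0.18   0.076]
top gauge 0.078 101 [ 0.474  -0.2017  0.1068] [ 0.464 -0.228  0.078] [ 0.489 -0.19   0.125]
top gauge 0.128 79 [ 0.4808 -0.2093  0.141 ] [ 0.47  -0.219  0.134] [ 0.491 -0.2    0.144]
top blue 0.01 372 [0.4737 0.2357 0.0119] [0.435 0.199 0.01 ] [0.523 0.284 0.014]
top blue 0.055 47 [0.4745 0.243  0.0597] [0.449 0.217 0.055] [0.499 0.269 0.064]
top blue 0.064 61 [0.4801 0.2467 0.0679] [0.448 0.217 0.064] [0.507 0.277 0.07 ]
top blue 0.068 235 [0.4773 0.2466 0.072 ] [0.448 0.217 0.068] [0.507 0.277 0.077]
scene 16 [153.625 215.875] [ 0.47980193 -0.20977668  0.14209568]
top 72 [203.83333333 331.61111111] [ 0.48144687 -0.20960168  0.14129458]
```

View pics/crop1.png

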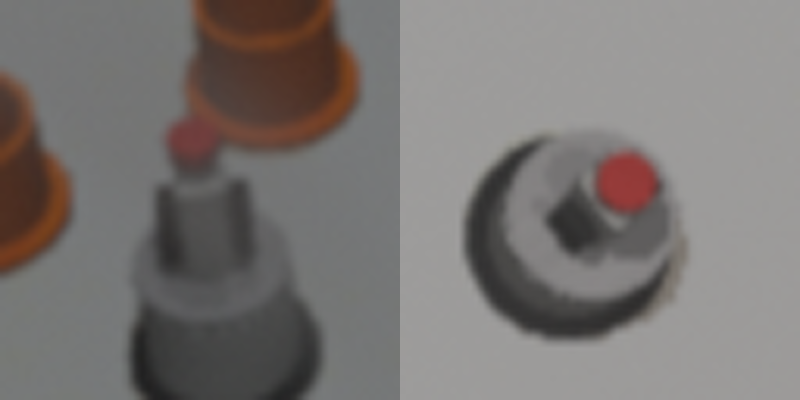

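The crop confirms it: a grey gauge with a red cap, dark paddles left and right of a bare face that points roughly at the scene camera. It sits in the grey stand, with the orange cups behind. Next I'll fit the handle yaw from depth.

Run:
```python
from h import *
import pickle
P=[];B=[];L=[]
for n in("scene","top"):
    c=pickle.load(open(n+".pkl","rb"));w=cloud(c)
    q=near(w,(.481,-.2095),.03,.078,.103);P.append(q)
    b=near(w,(.478,.247),.035,.069,.075);B.append(b)
    f=near(w,(.481,-.2095),.04,.063,.069);L.append(f)
    # annulus fit: penalise outside 22..30
    for nm,d,x0,ri,ro in(("barrel",b,(.478,.247),.022,.030),("flange",f,(.481,-.2095),0,.033)):
        g=lambda x:(lambda r:np.maximum(0,r-ro)+np.maximum(0,ri-r))(np.hypot(*(d[:,:2]-x).T))
        G=[(g(np.array(x0)+(i*5e-4,j*5e-4)).sum(),i,j) for i in range(-12,13) for j in range(-12,13)]
        m=min(G)[0];S=np.array([(i,j) for a,i,j in G if a<m*1.03+1e-5]).mean(0)*5e-4+x0
        print(n,nm,len(d),S.round(4),m/len(d))
def res(p,Q):
    a=p[2];d=(Q[:,:2]-p[:2])@np.array([[np.cos(a),-np.sin(a)],[np.sin(a),np.cos(a)]])
    x,y=abs(d).T
    # union of box 12x10 and 9x19
    def sd(hx,hy):
        qx,qy=x-hx,y-hy;return np.hypot(np.maximum(qx,0),np.maximum(qy,0))+np.minimum(np.maximum(qx,qy),0)
    return np.abs(np.minimum(sd(.012,.010),sd(.009,.019)))
for nm,Q in(("scene",P[0]),("top",P[1]),("both",np.vstack(P))):
    out=[]
    for a in np.radians(np.arange(-90,90,15)):
        r=least_squares(res,[.481,-.2095,a],args=(Q,),loss="soft_l1",f_scale=.001,x_scale=[.001,.001,.1]);out.append((r.cost,*r.x[:2].round(4),np.degrees(r.x[2]).round(1)))
    out.sort();print(nm,len(Q),out[:4])
```

```text
scene barrel 260 [0.4775 0.246 ] 4.297443779917057e-05
scene flange 239 [ 0.481  -0.2095] 4.512519256272262e-06
top barrel 211 [0.4775 0.2465] 2.5966308195408303e-05
top flange 375 [ 0.481  -0.2095] 0.0
scene 99 [(np.float64(6.543571748060912e-05), np.float64(0.4807), np.float64(-0.2114), np.float64(34.8)), (np.float64(6.544169950429645e-05), np.float64(0.4806), np.float64(-0.2112), np.float64(34.6)), (np.float64(6.548799008935082e-05), np.float64(0.4807), np.float64(-0.2114), np.float64(34.6)), (np.float64(6.815751664217409e-05), np.float64(0.4797), np.float64(-0.2101), np.float64(35.7))]
top 27 [(np.float64(1.5404502619558885e-05), np.float64(0.4822), np.float64(-0.2093), np.float64(34.3)), (np.float64(1.540450264978896e-05), np.float64(0.4822), np.float64(-0.2093), np.float64(34.3)), (np.float64(1.5404502650039244e-05), np.float64(0.4822), np.float64(-0.2093), np.float64(34.3)), (np.float64(1.5404502665332003e-05), np.float64(0.4822), np.float64(-0.2093), np.float64(34.3))]
both 126 [(np.float64(8.596751247003526e-05), np.float64(0.4804), np.float64(-0.2108), np.float64(34.6)), (np.float64(8.596751247003529e-05), np.float64(0.4804), np.float64(-0.2108), np.float64(34.6)), (np.float64(8.596751247003529e-05), np.float64(0.4804), np.float64(-0.2108), np.float64(34.6)), (np.float64(8.596751247003532e-05), np.float64(0.4804), np.float64(-0.2108), np.float64(34.6))]
```

```bash
cat >> h.py <<'E'
def down(psi): a=np.radians(psi)/2; return np.pi*np.array([np.cos(a),np.sin(a),0])
G=np.array([.481,-.2097]);BL=np.array([.4775,.2463]);A=down(34.6);X=down(124.6)
def show(manip,t=""):
    s=manip.state();print(t,round(s["clock"],2),s["tool_pos"].round(4),"F",s["contact_force"].round(2),"M",s["moment"].round(3),"w",round(s["gripper_width"],4),"g",round(s["grasp_force"],2),"j6",round(s["joint_pos"][5],2))
E
python3 - <<'E'
from h import *
from cell import manip,cams
import pickle
manip.move_pose([*G,.20],A); show(manip,"above")
manip.move_linear([*G,.082],rate=.1); show(manip,"down")
manip.set_gripper(.02,force=15); show(manip,"grip")
z=manip.state()["tool_pos"][2]
manip.move_linear([*G,z+.08],rate=.08); manip.dwell(.3); show(manip,"lift")
ims=[]
for n in("scene","top"):
    c=cams.capture(n);pickle.dump(c,open(n+"1.pkl","wb"))
    u,v=proj(c,[*G,.15]).astype(int);ims.append(cv2.resize(c["image"][v-45:v+45,u-45:u+45],(400,400),interpolation=2))
cv2.imwrite("pics/lift.png",np.hstack(ims))
E
```

```text
above 3.12 [ 0.4814 -0.2091  0.2   ] F [0.42 0.45 0.47] M [-0.046  0.127 -0.064] w 0.0882 g 0.0 j6 0.51
down 4.45 [ 0.4817 -0.21    0.0828] F [0.64 0.   0.18] M [-0.056  0.116 -0.043] w 0.088 g 0.0 j6 0.51
grip 5.42 [ 0.4814 -0.2099  0.0823] F [ 0.22 -1.6   1.72] M [-0.174  0.041 -0.005] w 0.0254 g 15.0 j6 0.51
lift 6.88 [ 0.4808 -0.2096  0.1619] F [-0.53  0.05 -2.61] M [-0.063  0.101  0.008] w 0.0256 g 14.98 j6 0.51
```

View pics/lift.png

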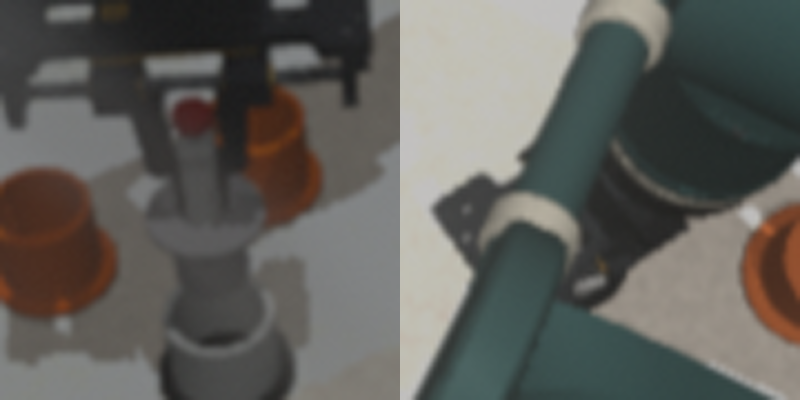

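It is lifted clear of the stand: handle between the fingers, cap free, and the flange visible at (205,215) in the scene crop. The arm blocks the top view. Next: the in-hand offset and tilt, from the scene depth.

Run:
```python
from h import *
import pickle
c=pickle.load(open("scene1.pkl","rb"));w=cloud(c)
def ann(d,x0,ro,ri=0):
    G=[]
    for i in range(-12,13):
        for j in range(-12,13):
            r=np.hypot(*(d[:,:2]-x0-(i*5e-4,j*5e-4)).T);G.append((np.minimum(.002,np.maximum(0,r-ro)+np.maximum(0,ri-r)).sum(),i,j))
    m=min(G)[0];return np.array([(i,j) for a,i,j in G if a<m*1.03+1e-5]).mean(0)*5e-4+x0
q=near(w,G,.038,.140,.152)
q=q[np.hypot(*(q[:,:2]-G).T)>.018]
A_=np.c_[q[:,:2]-G,np.ones(len(q))];k=np.linalg.lstsq(A_,q[:,2],rcond=None)[0]
for _ in range(5):
    m=abs(A_@k-q[:,2])<.0015;k=np.linalg.lstsq(A_[m],q[m,2],rcond=None)[0]
print(len(q),m.sum(),"slopes",k.round(4),"centre",ann(q[m],G,.033))
print(q[m].min(0),q[m].max(0))
# head cylinder z .10-.13: visible surface radius 21
h=near(w,G,.03,.10,.132)
for lo,hi in((.1,.116),(.116,.132)):
    s=h[(h[:,2]>lo)&(h[:,2]<hi)]
    r=least_squares(lambda p:np.hypot(*(s[:,:2]-p).T)-.021,G,loss="soft_l1",f_scale=.001);print(lo,len(s),r.x.round(4),r.cost)
t=near(w,G,.02,.215,.235);print("cap",len(t),t.mean(0),t.min(0),t.max(0))
```

```text
252 184 slopes [-0.011  -0.0224  0.146 ] centre [ 0.4805  -0.20845]
[ 0.44830616 -0.24072273  0.14376843] [ 0.51356367 -0.17683873  0.14773959]
0.1 71 [ 0.4795 -0.2098] 1.8528679624217885e-05
0.116 51 [ 0.4798 -0.209 ] 2.0476897149380707e-05
cap 111 [ 0.48362256 -0.20897779  0.2224882 ] [ 0.46832621 -0.22775952  0.21519019] [ 0.49833921 -0.19065799  0.23492482]
```

Run:
```python
from h import *
from cell import manip,cams
import pickle
T=BL+(.0008,0)
manip.move_pose([*T,.17],A); show(manip,"above")
manip.move_linear([*T,.146],rate=.06); manip.dwell(.4); show(manip,"near")
ims=[]
for n in("scene","top"):
    c=cams.capture(n);pickle.dump(c,open(n+"2.pkl","wb"))
    u,v=proj(c,[*BL,.10]).astype(int);ims.append(cv2.resize(c["image"][v-40:v+40,u-40:u+40],(400,400),interpolation=2))
    w=cloud(c);h=near(w,BL,.03,.085,.11);r=least_squares(lambda p:np.hypot(*(h[:,:2]-p).T)-.021,BL,loss="soft_l1",f_scale=.001);print(n,"head",len(h),r.x.round(4),r.cost)
    q=near(w,BL,.04,.125,.136);print(len(q),q.min(0),q.max(0))
cv2.imwrite("pics/near.png",np.hstack(ims))
```

```text
above 8.64 [0.4787 0.2454 0.17  ] F [-0.02  0.7  -2.67] M [-0.056  0.148  0.017] w 0.0256 g 14.98 j6 1.4
near 9.59 [0.4785 0.2464 0.1463] F [ 0.13  1.04 -2.49] M [-0.089  0.15  -0.042] w 0.0256 g 14.98 j6 1.4
scene head 109 [0.4772 0.2466] 2.7336455826443506e-05
444 [0.45212703 0.21421336 0.12639403] [0.50984129 0.27931714 0.13592433]
top head 5 [0.4776 0.2467] 8.987719755368788e-07
297 [0.44507041 0.2138735  0.12561438] [0.50227283 0.27411651 0.13586813]
```

View pics/near.png

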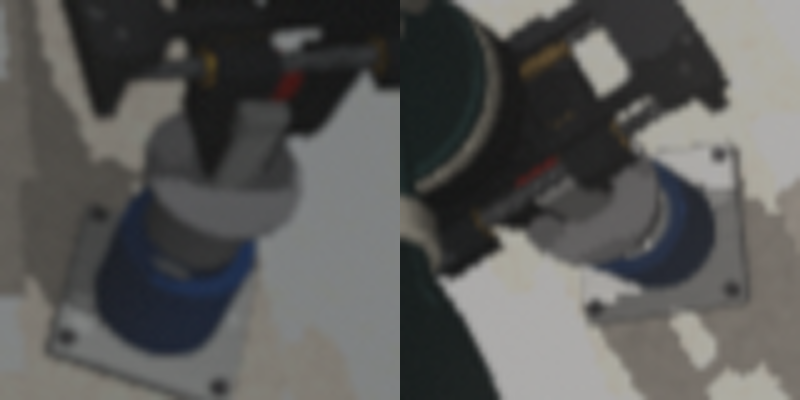

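The head hangs centred over the blue mouth (scene crop about (195,240)), within 0.5 mm by depth. Lowering under force guard.

```bash
cat >> h.py <<'E'
def lower(manip,xy,z0,z1,step,lim,rate=.03):
    f0=manip.state()["contact_force"].copy();z=z0
    while z>z1+1e-6:
        z=max(z1,z-step);manip.move_linear([*xy,z],rate=rate)
        f=manip.state()["contact_force"]-f0
        if f[2]>lim or np.hypot(f[0],f[1])>2.5*lim: return z,f.round(2),True
    return z,f.round(2),False
E
python3 - <<'E'
from h import *
from cell import manip
T=np.array([.4785,.2462])
manip.move_linear([*T,.146],rate=.05)
r=lower(manip,T,.146,.130,.002,4,.03);print(r);show(manip)
if not r[2]:
    r=lower(manip,T,.130,.092,.003,5,.04);print(r);show(manip)
E
```

```text
(0.13, array([-0.1 , -0.24,  1.38]), False)
 11.94 [0.4783 0.2461 0.1298] F [ 0.26 -0.48 -2.16] M [-0.002  0.148 -0.005] w 0.0253 g 14.98 j6 1.4
(0.092, array([-2.14, -1.53, 10.5 ]), True)
 15.19 [0.4796 0.2465 0.094 ] F [-1.88 -2.    8.34] M [-0.358  0.384 -0.002] w 0.0255 g 15.05 j6 1.4
```

Run:
```python
from h import *
from cell import manip,cams
import pickle
T=np.array([.4785,.2462])
manip.move_linear([*T,.094],rate=.03)
manip.set_gripper(.07); show(manip,"open")
manip.move_linear([*T,.185],rate=.1)
manip.set_gripper(0,force=20); show(manip,"up")
ims=[]
for n in("scene","top"):
    c=cams.capture(n);pickle.dump(c,open(n+"3.pkl","wb"))
    u,v=proj(c,[*BL,.12]).astype(int);ims.append(cv2.resize(c["image"][v-40:v+40,u-40:u+40],(400,400),interpolation=2))
    w=cloud(c)
    f=near(w,BL,.045,.07,.084);f=f[np.hypot(*(f[:,:2]-BL).T)>.02]
    hi=f[f[:,2]>.0755];print(n,"flange",len(hi),np.median(hi[:,2]),hi.min(0).round(4),hi.max(0).round(4))
    b=c["image"].astype(int);m=(b[...,2]>1.6*b[...,1])&(w[...,2]>.13)&(w[...,2]<.16)&(abs(w[...,1]-BL[1])<.03)&(abs(w[...,0]-BL[0])<.03);p=w[m]
    if len(p):print("cap",len(p),p.mean(0),p.min(0),p.max(0))
cv2.imwrite("pics/seat.png",np.hstack(ims))
```

```text
open 16.23 [0.4785 0.2462 0.094 ] F [0.06 0.41 0.21] M [-0.031  0.111 -0.064] w 0.0702 g 0.0 j6 1.4
up 18.37 [0.4785 0.2462 0.185 ] F [-0.14  0.24 -0.2 ] M [-0.057  0.12   0.005] w 0.0004 g 0.0 j6 1.4
scene flange 308 0.07878175752963085 [0.4498 0.2145 0.0757] [0.5103 0.2794 0.0831]
cap 63 [0.48201565 0.24664638 0.15318251] [0.47151347 0.23804323 0.14546173] [0.48901551 0.25543061 0.15672872]
top flange 273 0.0780823763014804 [0.4469 0.2134 0.0755] [0.5105 0.2795 0.0825]
cap 55 [0.47783519 0.24493568 0.15323321] [0.46879339 0.23610806 0.14837637] [0.48705378 0.25485859 0.15752399]
```

View pics/seat.png

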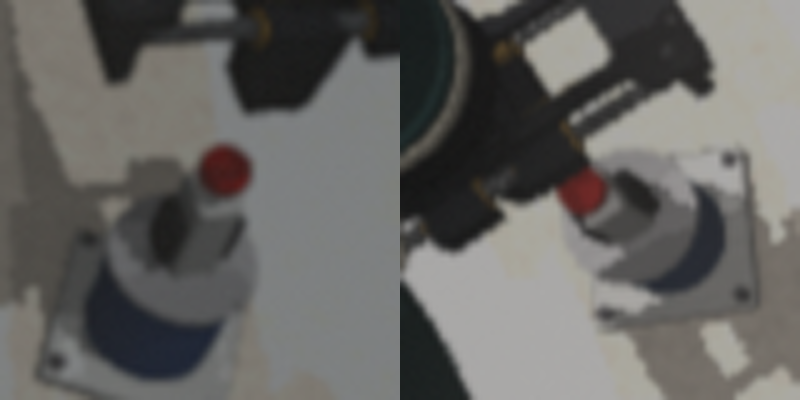

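Gauge seated: flange top at 0.078 m, level on the blue barrel, cap at scene crop (225,170), paddles released. Now pressing the cap.

Run:
```python
from h import *
from cell import manip,cams
T=np.array([.4785,.2460])
manip.move_linear([*T,.158],rate=.06);manip.dwell(.2)
f0=np.mean([manip.state()["contact_force"][2] for _ in range(3)]);z=.158;L=[]
while z>.138:
    z-=.0004;manip.move_linear([*T,z],rate=.01)
    s=manip.state();f=s["contact_force"][2]-f0;L.append((round(z,4),round(s["tool_pos"][2],4),round(f,1)))
    if f>12.6:break
manip.dwell(.2);s=manip.state();print(f0,L[::2],L[-3:]);show(manip,"held")
```

```text
-0.36458119737411265 [(0.1576, np.float64(0.1578), np.float64(0.6)), (0.1568, np.float64(0.1567), np.float64(0.6)), (0.156, np.float64(0.156), np.float64(-0.2)), (0.1552, np.float64(0.1552), np.float64(1.6)), (0.1544, np.float64(0.1544), np.float64(0.9)), (0.1536, np.float64(0.1536), np.float64(1.6)), (0.1528, np.float64(0.1528), np.float64(0.3)), (0.152, np.float64(0.1519), np.float64(0.4)), (0.1512, np.float64(0.1512), np.float64(0.5)), (0.1504, np.float64(0.1504), np.float64(-0.0)), (0.1496, np.float64(0.1496), np.float64(-0.6)), (0.1488, np.float64(0.1488), np.float64(-0.0)), (0.148, np.float64(0.1479), np.float64(0.7)), (0.1472, np.float64(0.1472), np.float64(-0.2)), (0.1464, np.float64(0.1464), np.float64(0.4)), (0.1456, np.float64(0.1456), np.float64(-0.1)), (0.1448, np.float64(0.1448), np.float64(0.2)), (0.144, np.float64(0.144), np.float64(0.1)), (0.1432, np.float64(0.1431), np.float64(-0.3)), (0.1424, np.float64(0.1423), np.float64(0.3)), (0.1416, np.float64(0.1416), np.float64(0.9)), (0.1408, np.float64(0.1408), np.float64(0.1)), (0.14, np.float64(0.14), np.float64(0.9)), (0.1392, np.float64(0.1392), np.float64(0.1)), (0.1384, np.float64(0.1384), np.float64(0.1))] [(0.1388, np.float64(0.1388), np.float64(1.0)), (0.1384, np.float64(0.1384), np.float64(0.1)), (0.138, np.float64(0.1379), np.float64(0.5))]
held 31.97 [0.4785 0.246  0.138 ] F [-0.07  0.56 -0.83] M [-0.029  0.129  0.003] w 0.0003 g 0.0 j6 1.4
```

Run:
```python
from h import *
from cell import manip,cams
import pickle
ims=[]
for n in("scene","top"):
    c=cams.capture(n);pickle.dump(c,open(n+"4.pkl","wb"))
    u,v=proj(c,[*BL,.14]).astype(int);ims.append(cv2.resize(c["image"][v-40:v+40,u-40:u+40],(400,400),interpolation=2))
    print(n,"cap proj",(proj(c,[.4785,.246,.138])-(u-40,v-40))*5)
cv2.imwrite("pics/press.png",np.hstack(ims))
```

```text
scene cap proj [199.41118122 206.62078881]
top cap proj [204.66071515 199.17119906]
```

View pics/press.png

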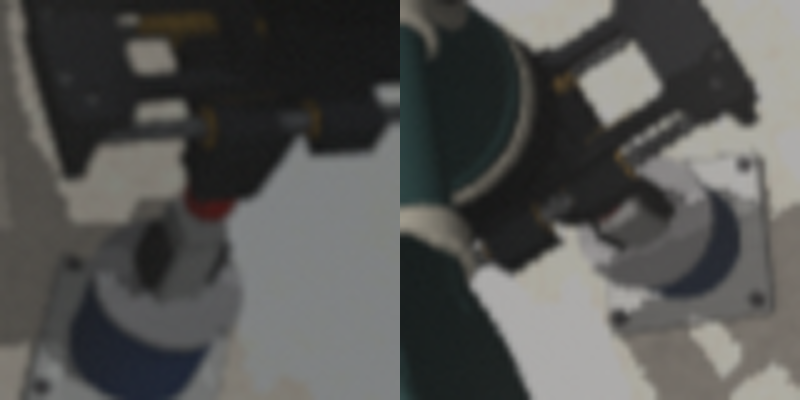

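Run:
```python
from h import *
import pickle
for k in("3","4"):
  for n in("scene","top"):
    c=pickle.load(open(n+k+".pkl","rb"));w=cloud(c);b=c["image"].astype(int)
    red=(b[...,2]>1.6*b[...,1])&(b[...,2]>60)
    q=(np.hypot(w[...,0]-.478,w[...,1]-.2463)<.03)
    p=w[q&red&(w[...,2]>.12)];print(k,n,"red",len(p),p.min(0).round(3),p.max(0).round(3), p.mean(0).round(4))
    for lo in np.arange(.13,.21,.01):
        p=w[q&~red&(w[...,2]>lo)&(w[...,2]<lo+.01)]
        if len(p):print("   z%.2f"%lo,len(p),p[:,:2].min(0).round(3),p[:,:2].max(0).round(3),p[:,:2].mean(0).round(4))
```

```text
3 scene red 58 [0.472 0.238 0.147] [0.489 0.255 0.157] [0.4816 0.247  0.1535]
   z0.13 60 [0.472 0.233] [0.491 0.26 ] [0.4833 0.2467]
   z0.14 5 [0.482 0.24 ] [0.488 0.255] [0.485  0.2483]
   z0.15 31 [0.467 0.236] [0.489 0.257] [0.4759 0.2464]
   z0.20 14 [0.479 0.234] [0.492 0.262] [0.4841 0.2508]
3 top red 55 [0.469 0.236 0.148] [0.487 0.255 0.158] [0.4778 0.2449 0.1532]
   z0.13 33 [0.465 0.233] [0.491 0.252] [0.4748 0.2409]
   z0.14 6 [0.468 0.236] [0.479 0.249] [0.4707 0.2425]
   z0.15 11 [0.469 0.237] [0.478 0.257] [0.472  0.2501]
   z0.20 3 [0.462 0.248] [0.466 0.252] [0.4642 0.2493]
4 scene red 11 [0.482 0.248 0.147] [0.488 0.254 0.155] [0.4866 0.2511 0.1513]
   z0.13 63 [0.473 0.233] [0.493 0.26 ] [0.4835 0.2466]
   z0.14 6 [0.485 0.24 ] [0.488 0.254] [0.4866 0.2459]
   z0.15 25 [0.478 0.236] [0.49 0.26] [0.4841 0.2476]
   z0.16 36 [0.478 0.23 ] [0.494 0.263] [0.4845 0.248 ]
   z0.17 53 [0.477 0.23 ] [0.494 0.264] [0.4854 0.2481]
   z0.18 46 [0.477 0.229] [0.495 0.265] [0.4855 0.2469]
   z0.19 14 [0.478 0.232] [0.495 0.265] [0.4853 0.2503]
   z0.20 10 [0.476 0.262] [0.48  0.267] [0.4782 0.2639]Traceback (most recent call last):
  File "<stdin>", line 8, in <module>
    return umr_minimum(a, axis, None, out, keepdims, initial, where)
ValueError: zero-size array to reduction operation minimum which has no identity
```

Depth shows the shut fingertips are about 17 mm above the reported TCP and are only now reaching the cap. I'll keep pressing from here.

Run:
```python
from h import *
from cell import manip,cams
T=np.array([.4785,.2460])
f0=-.4;z=.138;L=[]
while z>.122:
    z-=.0004;manip.move_linear([*T,z],rate=.015)
    s=manip.state();f=s["contact_force"][2]-f0;L.append((round(z,4),round(float(s["tool_pos"][2]),4),round(float(f),1)))
    if f>12.6:break
print(L);show(manip,"end")
```

```text
[(0.1376, 0.1375, -0.1), (0.1372, 0.1372, 0.7), (0.1368, 0.1368, 0.2), (0.1364, 0.1364, -0.3), (0.136, 0.136, -0.0), (0.1356, 0.1356, 0.5), (0.1352, 0.1352, -0.1), (0.1348, 0.1348, 0.4), (0.1344, 0.1344, -0.3), (0.134, 0.134, 0.9), (0.1336, 0.134, 4.2), (0.1332, 0.1339, 5.2), (0.1328, 0.1336, 7.0), (0.1324, 0.1333, 6.6), (0.132, 0.1329, 7.3), (0.1316, 0.1325, 6.9), (0.1312, 0.1321, 6.7), (0.1308, 0.1317, 6.4), (0.1304, 0.1313, 7.1), (0.13, 0.1309, 7.3), (0.1296, 0.1305, 6.7), (0.1292, 0.1301, 6.7), (0.1288, 0.1297, 5.6), (0.1284, 0.1293, 7.4), (0.128, 0.1289, 6.6), (0.1276, 0.1285, 7.1), (0.1272, 0.1282, 7.7), (0.1268, 0.1278, 7.6), (0.1264, 0.1276, 7.4), (0.126, 0.1273, 8.4), (0.1256, 0.127, 9.2), (0.1252, 0.1267, 8.9), (0.1248, 0.1264, 10.0), (0.1244, 0.1261, 10.2), (0.124, 0.1258, 10.8), (0.1236, 0.1255, 12.0), (0.1232, 0.1255, 13.1)]
end 41.32 [0.4794 0.2464 0.1255] F [-4.16 -1.13 12.73] M [-0.318  0.767 -0.014] w 0.0008 g 6.34 j6 1.4
```

Cap travelled 0.134 → 0.1255, i.e. 8.5 mm, ending at about 13 N against the stop: locked. Now I'll regrip on the bare faces, lift and return.

Run:
```python
from h import *
from cell import manip,cams
import pickle
manip.move_linear([.4785,.246,.175],rate=.1)
manip.set_gripper(.07)
T=np.array([.4778,.2463])
manip.move_pose([*T,.165],X);show(manip,"turned")
manip.move_linear([*T,.087],rate=.08);show(manip,"down")
manip.set_gripper(.01,force=25);show(manip,"grip")
z=manip.state()["tool_pos"][2]
manip.move_linear([*T,z+.012],rate=.04);show(manip,"l1")
manip.move_linear([*T,z+.08],rate=.1);manip.dwell(.1);show(manip,"lifted")
c=cams.capture("scene");w=cloud(c);pickle.dump(c,open("scene5.pkl","wb"))
u,v=proj(c,[*T,.15]).astype(int);cv2.imwrite("pics/lift2.png",cv2.resize(c["image"][v-45:v+45,u-45:u+45],(500,500),interpolation=2))
h=near(w,T,.03,.115,.143);r=least_squares(lambda p:np.hypot(*(h[:,:2]-p).T)-.021,T,loss="soft_l1",f_scale=.001);print("head",len(h),r.x.round(4),z)
```

```text
turned 44.48 [0.4778 0.2463 0.165 ] F [ 0.49  0.22 -0.61] M [-0.081  0.015 -0.039] w 0.0698 g 0.0 j6 -0.17
down 45.61 [0.4784 0.2466 0.0876] F [ 0.05 -0.25  0.33] M [-0.048  0.032 -0.022] w 0.0701 g 0.0 j6 -0.17
grip 46.37 [0.478  0.2464 0.0871] F [ 0.18 -0.18 -0.75] M [ 0.019 -0.073 -0.028] w 0.0239 g 24.92 j6 -0.17
l1 46.82 [0.4778 0.2463 0.0994] F [ 0.76  0.89 -2.02] M [-0.047  0.029 -0.009] w 0.0238 g 24.92 j6 -0.17
lifted 47.75 [0.477  0.2459 0.166 ] F [ 0.18  0.13 -3.92] M [ 0.007  0.067 -0.002] w 0.0241 g 24.92 j6 -0.17
head 108 [0.476  0.2462] 0.08711504624221693
```

View pics/lift2.png

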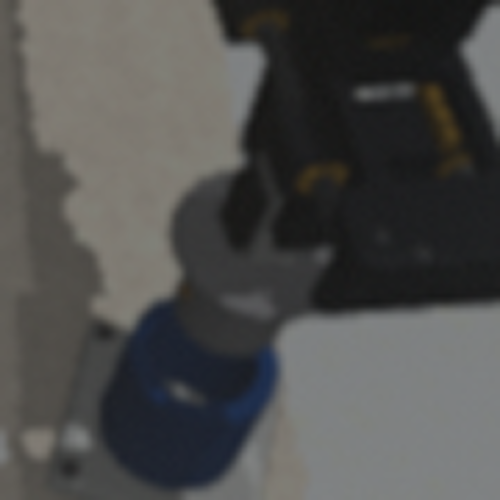

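The gauge is out of the bore, held by the bare faces, hanging upright above the blue barrel (flange at (235,225)). Returning it to the stand.

Run:
```python
from h import *
from cell import manip,cams
import pickle
T=np.array([.4818,-.2097])
manip.move_pose([*T,.165],X);show(manip,"over")
manip.move_linear([*T,.085],rate=.06);show(manip,"low")
r=lower(manip,T,.085,.0735,.0015,4,.03);print(r);show(manip,"seat")
if manip.state()["tool_pos"][2]<.0785:
    manip.set_gripper(.07);show(manip,"open")
    manip.move_linear([*T,.19],rate=.12);show(manip,"up")
    manip.move_pose([.40,.0,.25],X)
ims=[]
for n in("scene","top"):
    c=cams.capture(n);pickle.dump(c,open(n+"6.pkl","wb"));w=cloud(c)
    f=near(w,G,.04,.063,.07);print(n,len(f),f.mean(0).round(4),f.min(0).round(4),f.max(0).round(4),"captop",np.sort(near(w,G,.01,.12,.16)[:,2])[-30:].mean())
    u,v=proj(c,[*G,.1]).astype(int);ims.append(cv2.resize(c["image"][v-40:v+40,u-40:u+40],(400,400),interpolation=2))
cv2.imwrite("pics/end.png",np.hstack(ims));show(manip)
```

```text
over 49.47 [ 0.4821 -0.2089  0.165 ] F [-0.05  0.18 -3.54] M [-0.038  0.013 -0.035] w 0.0234 g 24.92 j6 -1.06
low 50.95 [ 0.4822 -0.2099  0.0855] F [ 0.12 -0.56 -3.32] M [-0.022  0.026 -0.011] w 0.0237 g 24.92 j6 -1.06
(0.0735, array([-2.16,  1.88, 10.25]), True)
seat 52.95 [ 0.4823 -0.2099  0.0748] F [-2.04  1.32  6.93] M [0.208 0.621 0.023] w 0.0236 g 24.9 j6 -1.06
open 53.76 [ 0.4818 -0.2097  0.0735] F [ 0.34 -0.09 -0.37] M [-0.053  0.017  0.041] w 0.0703 g 0.0 j6 -1.06
up 54.88 [ 0.4811 -0.2094  0.189 ] F [ 0.13  0.45 -0.2 ] M [-0.003  0.048  0.007] w 0.0696 g 0.0 j6 -1.06
scene 257 [ 0.4884 -0.2033  0.0664] [ 0.4496 -0.2414  0.063 ] [ 0.5146 -0.1769  0.0699] captop 0.13441284246104893
top 396 [ 0.4795 -0.207   0.0661] [ 0.4481 -0.2406  0.063 ] [ 0.5132 -0.1759  0.07  ] captop 0.1346595181044616
 55.91 [ 0.4003 -0.0009  0.2494] F [-0.24  0.41  0.22] M [ 0.012  0.036 -0.027] w 0.0702 g 0.0 j6 -0.67
```

View pics/end.png

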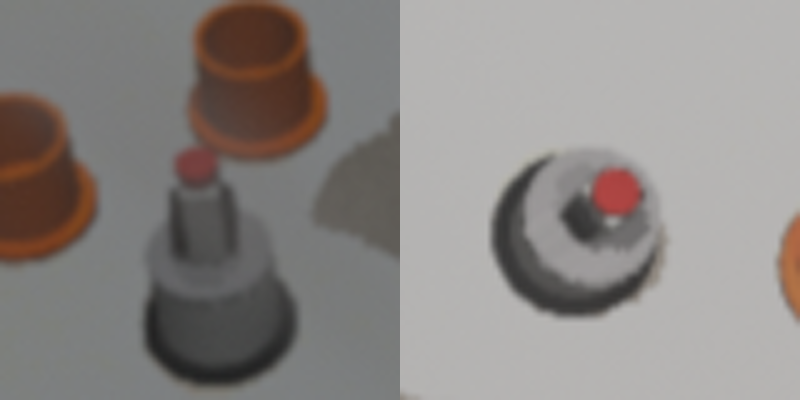

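The gauge is upright in its grey stand, with the flange level at 0.066 m. The cap is down (top at about 0.134 m, against 0.142 m at the start), and the gripper is clear. Handing in.

```bash
python3 -c "
from cell import order
print(order.close_job())"
```

```text
the job is handed in; nothing more can be done
None
```

The job is handed in at about 56 s: the gauge was seated in the blue barrel, locked (cap down 8.5 mm, about 13 N at most), lifted out by its bare faces and put back upright in its stand; I did not check the plunger width afterwards.

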